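# Hang the screen on the gel viewer, then hold its spring shutter out at the index

### The job

Get the gel viewer ready for a look at the gel: first hang the folded clear screen over the rail along the viewer's front edge, one pane on each side of the bar, and let go of it. Only then pull the spring-return shutter straight out of the viewer's right side by its black handle bar until its pointer stands over the white line of the index clamp, without pulling past the line, and keep it there: finish while still holding the handle, because the shutter closes when it is let go. Leave the hung screen and everything else on the bench alone.

Things in the scene. Friction and masses are not known exactly. Their poses are not given: they have to be found in the camera images.
- viewer: gel viewer fixed to the bench: white sheet-metal box, 200 mm deep (x), 230 wide (y), 76 high, with a gel tray on top (to 109 mm height, its edge 46 mm behind the rail). Origin centre of its underside; x from its front to its back, y to its left, z up. Its rail, shutter, scale and index clamp turn with it
- viewer_rail (a point): middle of the axis of the viewer's rail: a level steel bar, 12 mm thick, 190 mm long, between two posts (10 mm thick, with 17 mm balls on top), along the viewer's front edge, axis 165 mm above the bench. Axes as the viewer's: y along the bar
- screen: folded screen, 0.1 to 0.25 kg: two clear panes with black edging spread down from a grey ridge like a tent, 130 mm long along y (the ridge), 114 high; stands on the panes' lower edges, origin midway between them, z up. Panes 3 mm thick, 90 long, leaning 12 degrees; inside 8 mm apart under the ridge, 45 at the bottom. Over the bar it seats by itself, ridge underside 10 mm above the bar's axis
- screen_grip (a point): middle of the screen's grey ridge, where to hold it: the ridge is 16 mm thick (screen x), 130 mm long (screen y), 26 mm tall; this point is 106 mm above the panes' lower edges, 8 mm under the ridge's top. When the screen is seated on the rail it stands 28 mm straight above the bar's axis. Axes as the screen's
- shutter: spring-return shutter, slides out of the viewer's right side along the viewer's -y, up to 80 mm. Spring 4 N when shut, 0.9 N more per 10 mm, friction 0.4 N; let go, it shuts. Origin: centre of its black handle bar, 48 mm above the bench (shut: at x +20, y -173 mm from the viewer's origin). Axes as the viewer's
- shutter_handle (a point): centre of the shutter's handle bar: along the viewer's x, 14 mm thick, 76 long, level, held by two 8 mm rods at x -32 and +32 mm. Between the rods (56 mm clear) a gap of 45 mm in y, open down to the bench, lies between the bar and the shutter's steel front plate (26 mm high): take the bar from above with one finger in that gap. Axes as the viewer's
- shutter_pointer (a point): lower tip of the shutter's pointer, a thin steel blade (3 mm) that sticks out from the front end of the handle bar over the scale; 65 mm in front (-x) of the bar's centre, in line with the bar, 43 mm above the bench; moves with the shutter. Axes as the viewer's
- index: index clamp: dark steel block, 16 mm along the scale, 28 across, 12 high, thumbscrew at the front, white line across the middle of its top; set on the aluminium scale (18 mm wide, top 32 mm above the bench) at the viewer's right side. Origin: middle of the line. Axes as the viewer's. The pointer passes 4 mm above it: no stop. Line 28 to 55 mm from the shut pointer along the viewer's -y
- timer: bystander, to be left alone: round blue timer, 58 mm across, 16 mm high, flat on the bench in front of the viewer; origin centre of its underside
- flask: bystander, to be left alone: stoppered conical flask, 69 mm across, 100 mm high, on the bench to the right; origin centre of its underside
- dish: bystander, to be left alone: white shallow dish, 93 mm across, 16 mm high, on the bench in front and to the right of the viewer; origin centre of its underside
- pipette: bystander, to be left alone: hand pipette lying on the bench to the right, 232 mm long, 38 mm wide, 29 mm high; origin centre of its underside
- beaker: bystander, to be left alone: clear beaker, 67 mm across, 85 mm high, on the bench left of the viewer; origin centre of its underside
- marker: bystander, to be left alone: marker pen lying near the front edge of the bench, 130 mm long, 16 mm thick; origin centre of its underside
- side_cutters: bystander, to be left alone: pliers with red handles lying on the bench at the far left, 146 mm long, 49 mm wide, 13 mm high; origin centre of its underside
- tube: bystander, to be left alone: capped centrifuge tube lying near the front edge on the left, 116 mm long, 18 mm thick; origin centre of its underside

How it is judged (in metres and radians):
On the way, in this order (a step that is already met when the one before it is completed fails the run):
1. the screen hangs seated on the rail, let go and at rest, with the shutter still shut (x of screen_grip in the frame of viewer_rail between -0.008 and 0.008 m and y of screen_grip in the frame of viewer_rail between -0.035 and 0.035 m and z of screen_grip in the frame of viewer_rail between 0.02 and 0.033 m and angle between screen's own z axis and vertical below 0.15 rad and angle between the y axis of screen and the y axis of viewer_rail, either way round below 0.12 rad and contact force between each of the arm, the fingers and screen below 0.2 N and linear speed of screen below 0.03 m/s and y of shutter_pointer in the frame of viewer_rail above -0.181 m), for 0.3 s.
2. the shutter is pulled out until its pointer is over the index line (y of shutter_pointer in the frame of index between -0.004 and 0.004 m), for 0.3 s.
At the end, for the whole second after the job is handed in: The screen hangs astride the rail (within 8 mm of it, along it, upright within 0.15 rad), at rest, untouched by the robot; the pointer is within 4 mm of the index line; the shutter is still and the fingers hold it against its spring (contact over 2 N) (all of step 2 and x of screen_grip in the frame of viewer_rail between -0.008 and 0.008 m and y of screen_grip in the frame of viewer_rail between -0.035 and 0.035 m and z of screen_grip in the frame of viewer_rail between 0.02 and 0.033 m and angle between screen's own z axis and vertical below 0.15 rad and angle between the y axis of screen and the y axis of viewer_rail, either way round below 0.12 rad and contact force between each of the arm, the fingers and screen below 0.2 N and linear speed of screen below 0.03 m/s and contact force between the fingers and shutter above 2 N and contact force between screen and shutter below 0.2 N and linear speed of shutter below 0.01 m/s); the arm keeps its last pose, push and grip.
It fails at once if the shutter opened more than 10 mm while the screen is not hanging on the rail (y of shutter_pointer in the frame of viewer_rail below -0.183 m and not (x of screen_grip in the frame of viewer_rail between -0.008 and 0.008 m and y of screen_grip in the frame of viewer_rail between -0.035 and 0.035 m and z of screen_grip in the frame of viewer_rail between 0.02 and 0.033 m and angle between screen's own z axis and vertical below 0.15 rad and angle between the y axis of screen and the y axis of viewer_rail, either way round below 0.12 rad)).
It fails at once if the pointer pulled more than 8 mm past the index line (y of shutter_pointer in the frame of index below -0.008 m).
It fails at once if a bystander moved more than 30 mm (distance of any of timer, flask, dish, pipette, beaker, marker, side_cutters, tube from where it was at the start of the episode above 0.03 m).
It also fails if it takes over 54 s, if anything falls off the work surface, if the arm or the gripper's body presses on something with over 40 N, if the wrist force passes 120 N, or if a joint passes its speed limit or range.

### The arm

A 7-joint arm with a two-finger parallel gripper is mounted at the origin on a cart in front of the work surface, level with it; the furniture and walls round the work are solid. World frame = base frame: x ahead of the robot, y to its left, z up, the work surface at z = 0. Lengths are in m, angles in degrees, forces in N, time in s.
With the tool pointing down it reaches from about 0.425 to 0.925 m from the base axis. Payload 6.8 kg.
Tool frame: the origin (TCP) lies midway between the tips of the shut fingers; the grasp point (between the pads) lies 19 mm behind it; z points along the fingers, y is the line along which they close (so a half turn about z gives the same grasp; the last joint's range is limited). The gripper opens to 85 mm and grips with 20 to 120 N. Pads are 22 mm wide; open, the fingers measure 114 mm over their backs; the gripper's body (76 mm by 85 mm) begins 54 mm behind the grasp point. The pads swing forward as they close: fully open they stand 13 mm farther back than shut.
Start: joints at [58.092, 27.33, 1.283, 89.118, -0.659, 63.558, -4.761], TCP at [0.293, -0.608, 0.231] pointing down, gripper open.
Joint ranges: [-169.35, 169.35], [-19.33, 120.38], [-80.79, 83.38], [13.8, 139.57], [-78.32, 258.32], [9.67, 109.79], [-169.56, 169.56]. Speed limits (degrees/s): [136.94, 136.94, 180, 180, 180, 180, 180].

### API

Orientations are given as a 3x3 rotation matrix whose columns are the frame's x, y, z axes.
In Python, from workcell import monitor, eyes, sign_off gives the robot as it stands.
- The arm moves only by the tool jog_arm, never from a script. Its argument "rows" is a list of rows, each a list of 7 numbers: the shift along the tool's x, y, z in units of 50 mm (1.0 is 50 mm), then the turn, a rotation vector about the tool's x, y, z in units of 8 degrees (1.0 is 8 degrees), then the closure, from 0 (fully open) to 1 (shut). In form: [[x, y, z, wx, wy, wz, grip], ...]. A call has 1 to 20 rows; each row shifts and turns the commanded pose from where the row before left it, along the tool's axes as they then stand; what a row does not reach is not made up. A row lasts 1/8 s, in which the tool goes at most 62.5 mm and 10.7 degrees, less where a joint would pass 70% of its speed; a pose out of reach is approached as far as the arm can. A call is refused whole if a number of a shift passes 1 or a number of a turn 1, either way. A call with a gripper value outside its range is refused whole. The fingers move at their own pace and stop on an object; the grip force is fixed at half the most. Time passes only in rows, so rows that do not move let the fingers close. It gives the time, the measured TCP pose, the force, the opening and the grip force at its end, in the units of the state.
- monitor.sense(): the state, without advancing time (a new reading comes with each control period).
- eyes.get_image(name): name is "side" or "top"; returns a dict with "image" (480x640x3 uint8, red, green, blue), "K" (3x3 intrinsics, pixels), "k1" (the pictures are not rectified: a ray, as slopes to the right and down, at radius r is drawn at 1 + k1 r^2 times it, then the intrinsics apply), "R" (3x3) and "t" (3): a world point X has camera coordinates R X + t. Camera axes: x right, y down, z forward; pixel columns grow to the right and rows downward; lengths in m; the calibration is good to about 2 mm. A picture is of the moment at which its call begins. There is no depth.
- sign_off(): hands the job in; it is judged then, once.
Trained networks look in a picture, given as the dict that the camera call returned (one of the last four; its "shot" number tells which), for a name from the list of things; names that differ only in an ending like _2 or _b are one class to them, and where a whole thing is asked for, a point or a joint stands for the part that bears it (a point fixed in the world has none). Each returns a list of dicts, best first, with "score" (0 to 1); they miss things now and then, are a little off and sometimes report something else, mostly with a low value. They report only what shows in the picture. A call takes as long as a camera call.
- eyes.look_for(picture, query): "at" ([x, y, z] in m, in world coordinates, good to about 4 mm: the middle of the surface that is visible of it).
- eyes.silhouettes(picture, query): "pixels" (480x640 bool, what is visible of it).
The state is a dict: "clock": time; "qpos": joint angles; "qvel": joint speeds; "joint_torque": joint torques, N m; "tool_pos": TCP position; "ee_rot": TCP orientation; "ft_force": force on the tool from outside, world axes, zero at the start; "moment": the same for the moment, N m; "finger_gap": finger opening in m; "grip_force": force on a finger pad.
Only numpy, scipy, OpenCV 4.12 (cv2) and the standard library are available. Lean on these libraries where they do the work, as an engineer would, in place of code of your own. Each camera call takes 0.05 s, during which the arm holds its last target. There are 200 camera calls.

## Working session

There is one attempt and no reset: what is moved stays moved. The work goes in short steps, Python scripts to look and compute and a tool call to move; the robot and the scene stay as the last step left them, time stands still between calls to the robot, and variables do not carry over. Pictures are saved under pics/ and viewed, at most 10 in all, crops included, and the job is handed in when it is done.

Besides the shell and the picture viewer there is one more tool, called after "Emit:" by a JSON object that holds its "op" and its "data". jog_arm: Moves the arm, as the interface text tells. Its arguments: {"type":"object","properties":{"rows":{"type":"array","items":{"type":"array","items":{"type":"number"}}}},"required":["rows"]}

```bash
mkdir -p pics; cat > h.py <<'E'
import numpy as np, cv2
from workcell import monitor, eyes, sign_off
def und(p,px):
    K=np.array(p["K"]);u=(px[0]-K[0,2])/K[0,0];v=(px[1]-K[1,2])/K[1,1];rd=np.hypot(u,v);r=rd
    for _ in range(30): r=rd/(1+p["k1"]*r*r)
    s=r/rd if rd>0 else 1
    return np.array([u*s,v*s,1])
def ray(p,px):
    R=np.array(p["R"]);t=np.array(p["t"]);d=R.T@und(p,px);return -R.T@t,d/np.linalg.norm(d)
def atz(p,px,z):
    o,d=ray(p,px);return o+d*(z-o[2])/d[2]
def tri(p,a,q,b):
    o1,d1=ray(p,a);o2,d2=ray(q,b)
    A=np.stack([d1,-d2],1);s=np.linalg.lstsq(A,o2-o1,rcond=None)[0]
    x=o1+d1*s[0];y=o2+d2*s[1];return (x+y)/2,np.linalg.norm(x-y)
def proj(p,X):
    c=np.array(p["R"])@np.array(X)+np.array(p["t"]);u=c[:2]/c[2];f=1+p["k1"]*(u@u);K=np.array(p["K"])
    return np.array([K[0,0]*u[0]*f+K[0,2],K[1,1]*u[1]*f+K[1,2]])
def save(p,n): cv2.imwrite("pics/"+n,cv2.cvtColor(p["image"],cv2.COLOR_RGB2BGR))
np.set_printoptions(precision=4,suppress=True)
E
python3 - <<'E'
from h import *
s=monitor.sense();print(s["clock"],s["tool_pos"],np.array(s["ee_rot"]),s["ft_force"],s["finger_gap"])
P={n:eyes.get_image(n) for n in("side","top")}
for n,p in P.items():
    save(p,n+"0.png");print(n,"cam",-np.array(p["R"]).T@np.array(p["t"]))
    for q in["viewer","viewer_rail","screen","screen_grip","shutter","shutter_handle","shutter_pointer","index","timer","flask","dish","pipette","beaker"]:
        print(q,[(np.round(d["at"],3),round(d["score"],2)) for d in eyes.look_for(p,q)[:2]])
E
```

```text
0.0 [ 0.2926 -0.6076  0.2303] [[ 0.901   0.4339 -0.0009]
 [ 0.4339 -0.901   0.0015]
 [-0.0001 -0.0018 -1.    ]] [-0.5208 -0.7365  0.4172] 0.08579149161071141
side cam [ 0.1534 -1.2563  0.9602]
viewer [(array([ 0.58 , -0.144,  0.078]), 0.69)]
viewer_rail [(array([ 0.576, -0.145,  0.078]), 0.68)]
screen [(array([ 0.58 , -0.144,  0.076]), 0.36)]
screen_grip []
shutter [(array([ 0.599, -0.165,  0.049]), 0.86)]
shutter_handle [(array([ 0.594, -0.167,  0.055]), 0.66)]
shutter_pointer [(array([ 0.596, -0.17 ,  0.05 ]), 0.8)]
index []
timer [(array([0.355, 0.041, 0.017]), 0.5), (array([ 0.598, -0.452,  0.034]), 0.31)]
flask [(array([ 0.597, -0.453,  0.034]), 0.79)]
dish [(array([ 0.431, -0.293,  0.011]), 0.71)]
pipette [(array([ 0.46 , -0.433,  0.02 ]), 0.79)]
beaker [(array([0.627, 0.22 , 0.068]), 0.57), (array([ 0.461, -0.435,  0.023]), 0.55)]
top cam [0.3997 0.0283 1.3423]
viewer [(array([ 0.571, -0.058,  0.088]), 0.93), (array([0.373, 0.047, 0.013]), 0.74)]
viewer_rail []
screen [(array([0.451, 0.29 , 0.065]), 0.71)]
screen_grip [(array([0.449, 0.287, 0.068]), 0.72)]
shutter [(array([ 0.604, -0.208,  0.054]), 0.53), (array([0.451, 0.29 , 0.065]), 0.16)]
shutter_handle [(array([ 0.6  , -0.209,  0.051]), 0.57)]
shutter_pointer [(array([ 0.602, -0.207,  0.053]), 0.7)]
index [(array([ 0.418, -0.278,  0.012]), 0.56), (array([ 0.532, -0.249,  0.037]), 0.41)]
timer [(array([0.375, 0.045, 0.012]), 0.82)]
flask [(array([ 0.598, -0.432,  0.034]), 0.83)]
dish [(array([ 0.419, -0.278,  0.015]), 0.92), (array([0.452, 0.287, 0.066]), 0.45)]
pipette [(array([ 0.466, -0.415,  0.023]), 0.67), (array([0.456, 0.505, 0.014]), 0.67)]
beaker [(array([0.616, 0.245, 0.025]), 0.74), (array([0.338, 0.416, 0.016]), 0.17)]
```

View pics/side0.png

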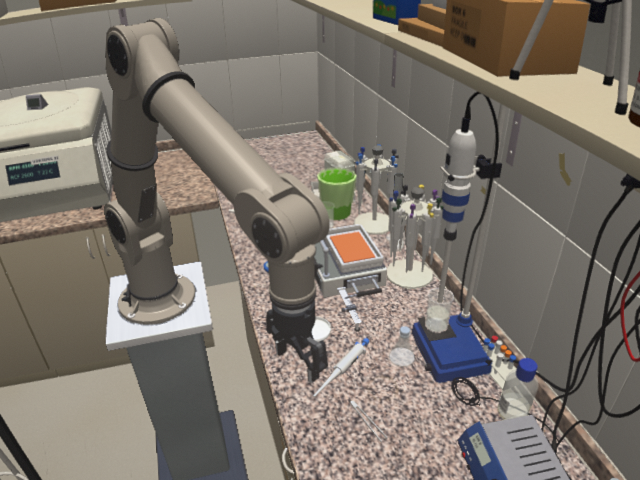

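View pics/top0.png

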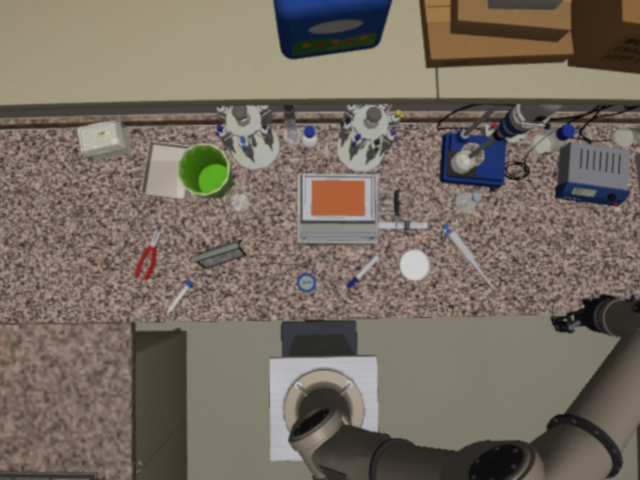

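The side view shows the viewer at about (350,255) with the index scale at (350,305); the arm hides the screen. In the top view the screen is at (220,253), turned by about 15°. The viewer is at (340,208), the handle at (397,202) and the scale at (403,226).

```bash
python3 - <<'E'
from h import *
p=eyes.get_image("top");im=cv2.cvtColor(p["image"],cv2.COLOR_RGB2BGR)
a=cv2.resize(im[160:300,185:445],None,fx=3,fy=3,interpolation=cv2.INTER_CUBIC)
cv2.imwrite("pics/top_c.png",a)
q=eyes.get_image("side");im=cv2.cvtColor(q["image"],cv2.COLOR_RGB2BGR)
cv2.imwrite("pics/side_c.png",cv2.resize(im[215:345,300:430],None,fx=4.5,fy=4.5,interpolation=cv2.INTER_CUBIC))
for n in["screen","screen_grip","shutter_handle","index","viewer"]:
    for pic,l in((p,"top"),(q,"side")):
        for d in eyes.silhouettes(pic,n)[:1]:
            m=d["pixels"].astype(np.uint8);ys,xs=np.nonzero(m)
            if len(xs)>5: print(l,n,round(d["score"],2),len(xs),cv2.minAreaRect(np.stack([xs,ys],1).astype(np.int32)))
E
```

```text
top screen 0.92 841 ((218.672607421875, 254.35232543945312), (18.254430770874023, 52.37709045410156), 72.6459732055664)
top screen_grip 0.9 859 ((218.7901611328125, 254.31130981445312), (18.767370223999023, 51.957332611083984), 72.0308609008789)
top shutter_handle 0.71 6210 ((361.5, 209.0), (72.0, 129.0), 90.0)
side shutter_handle 0.84 437 ((363.2973327636719, 285.7837829589844), (19.070281982421875, 33.86619186401367), 80.53767395019531)
top index 0.47 72 ((406.5, 227.0), (14.0, 5.0), 90.0)
side index 0.42 82 ((347.9615478515625, 307.8077087402344), (6.275716304779053, 14.512594223022461), 78.69007110595703)
top viewer 0.87 6260 ((362.0, 209.0), (72.0, 130.0), 90.0)
side viewer 0.92 4330 ((352.15777587890625, 271.7926330566406), (94.1519775390625, 77.10353088378906), 46.7357063293457)
```

View pics/top_c.png

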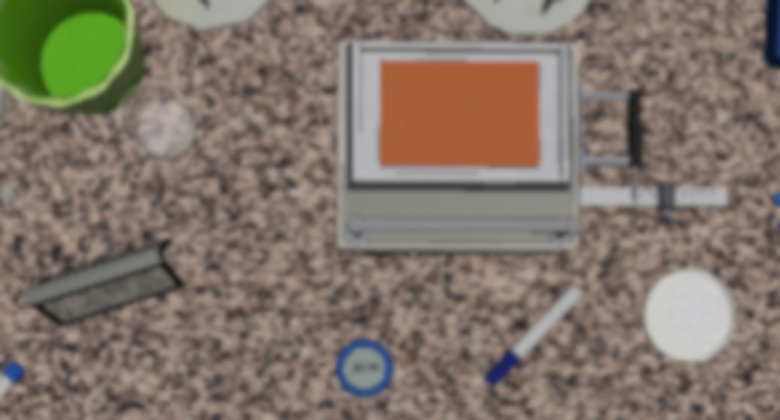

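View pics/side_c.png

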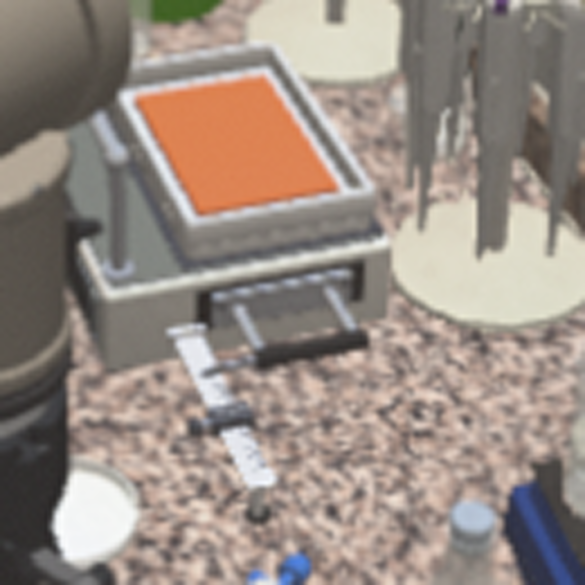

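The crops show the viewer nearly square to the world axes. In the top crop the rail runs from (347,225) to (573,223), the screen ridge from (25,301) to (162,253), the handle from (636,92) to (634,165), the pointer is at (634,190) and the index is at (667,197). In the side crop the right ball is at (118,150), the handle is at (312,347) and the index is at (228,415).

```bash
python3 - <<'E'
from h import *
p=eyes.get_image("top");q=eyes.get_image("side")
T=lambda x,y:(185+x/3-.33,160+y/3-.33); S=lambda x,y:(300+x/4.5-.4,215+y/4.5-.4)
print("ballR",tri(p,T(573,223),q,S(118,152)))
print("handle",tri(p,T(635,128),q,S(312,347)))
print("index",tri(p,T(667,197),q,S(228,415)))
print("ptr",tri(p,T(634,190),q,S(210,371)))
print("rail L/R",atz(p,T(347,225),.17),atz(p,T(573,223),.17))
for n,c in dict(fl=(338,247),fr=(578,250),br=(579,42),bl=(340,42)).items(): print(n,atz(p,T(*c),.076))
print("handle ends",atz(p,T(636,90),.055),atz(p,T(635,166),.055))
print("index",atz(p,T(667,197),.044),"ptr",atz(p,T(634,190),.046))
print("ridge",atz(p,T(25,301),.112),atz(p,T(162,253),.112))
# screen wireframe fit check: sample colour crop enlarged
im=cv2.cvtColor(p["image"],cv2.COLOR_RGB2BGR)
a=cv2.resize(im[235:275,185:255],None,fx=10,fy=10,interpolation=cv2.INTER_CUBIC)
L,R=atz(p,T(25,301),.112),atz(p,T(162,253),.112);c=(L+R)/2;d=(L-R);th=np.arctan2(d[1],d[0])-np.pi/2;print(c,np.degrees(th),np.linalg.norm(d))
ey=np.array([-np.sin(th),np.cos(th),0]);ex=np.array([np.cos(th),np.sin(th),0]);c[2]=0
W=lambda X:tuple(int(v) for v in ((proj(p,X)-[185,235])*10+4.5))
for h,w in((.114,.008),(.088,.008),(0,.0255)):
    q4=[c+sx*w*ex+sy*.065*ey+[0,0,h] for sx,sy in((1,1),(1,-1),(-1,-1),(-1,1))]
    for i in range(4): cv2.line(a,W(q4[i]),W(q4[(i+1)%4]),((0,0,255) if h>.1 else (0,255,0) if h else (255,0,0)),1)
cv2.imwrite("pics/scr.png",a)
E
```

```text
ballR (array([ 0.4977, -0.142 ,  0.1701]), np.float64(0.0035392776795049393))
handle (array([ 0.6003, -0.2225,  0.0503]), np.float64(0.0025082764689579435))
index (array([ 0.5331, -0.2543,  0.0375]), np.float64(0.0037891483278706785))
ptr (array([ 0.5365, -0.2197,  0.0455]), np.float64(0.010006953913656339))
rail L/R [0.5004 0.0555 0.17  ] [ 0.4994 -0.1424  0.17  ]
fl [0.4878 0.0664 0.076 ]
fr [ 0.4817 -0.1602  0.076 ]
br [ 0.6813 -0.1664  0.076 ]
bl [0.6837 0.0623 0.076 ]
handle ends [ 0.6381 -0.224   0.055 ] [ 0.5637 -0.2208  0.055 ]
index [ 0.5343 -0.2534  0.044 ] ptr [ 0.5413 -0.2208  0.046 ]
ridge [0.44   0.3513 0.112 ] [0.4821 0.2262 0.112 ]
[0.4611 0.2887 0.112 ] 18.59110454582049 0.1319994749667441
```

View pics/scr.png

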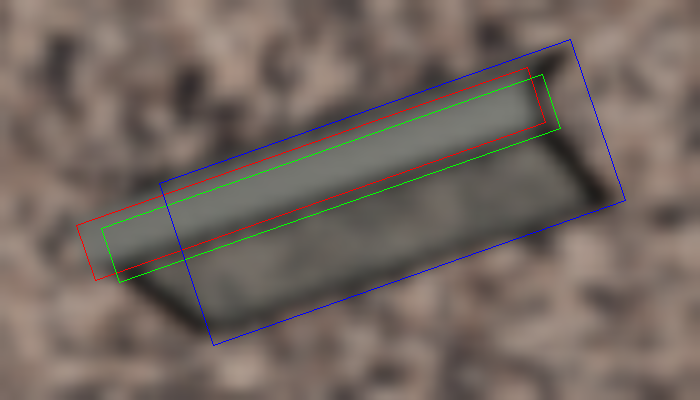

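```bash
cat >> h.py <<'E'
from scipy.spatial.transform import Rotation as Ro
def down(yaw): # tool y heading in degrees
    a=np.radians(yaw);y=np.array([np.cos(a),np.sin(a),0]);z=np.array([0,0,-1.]);return np.stack([np.cross(y,z),y,z],1)
def plan(wps,grip,pos=None,R=None,q=.05):
    s=monitor.sense();pos=np.array(s["tool_pos"]) if pos is None else pos;R=np.array(s["ee_rot"]) if R is None else R
    for xyz,yaw,n in wps:
        out=[];p0=pos.copy();rel=Ro.from_matrix(down(yaw)@R.T).as_rotvec();R0=R.copy()
        for i in range(1,n+1):
            d=R.T@(p0+(np.array(xyz)-p0)*i/n-pos)/.05
            w=np.degrees(Ro.from_matrix(R.T@Ro.from_rotvec(rel*i/n).as_matrix()@R0).as_rotvec())/8
            d=np.round(d/q)*q;w=np.round(w/q)*q
            pos=pos+R@d*.05;R=R@Ro.from_rotvec(np.radians(w*8)).as_matrix()
            out.append("["+",".join("%g"%(round(v,3)+0.0) for v in [*d,*w,grip])+"]")
        print(np.round(pos,4),"yaw",round(np.degrees(np.arctan2(R[1,1],R[0,1])),2),"max",)
        print(",".join(out))
    return pos,R
def st():
    s=monitor.sense();R=np.array(s["ee_rot"]);print("t",s["clock"],"pos",np.array(s["tool_pos"]),"yaw",round(np.degrees(np.arctan2(R[1,1],R[0,1])),2),"z",R[:,2],"F",np.array(s["ft_force"]),"gap",round(s["finger_gap"],4),s["grip_force"])
E
python3 - <<'E'
from h import *
plan([((.42,-.42,.31),-45,6),((.56,-.16,.32),-20,7),((.55,.12,.32),5,7),((.46,.287,.20),17.5,6)],0)
E
```

```text
[ 0.4212 -0.4198  0.3088] yaw -45.09 max
[0.65,-0.4,-0.25,0,0,-0.4,0],[0.7,-0.35,-0.25,0,0,-0.4,0],[0.65,-0.3,-0.3,0,0,-0.4,0],[0.75,-0.25,-0.25,0,0,-0.4,0],[0.7,-0.25,-0.25,0,0,-0.4,0],[0.75,-0.15,-0.25,0,0,-0.4,0]
[ 0.5587 -0.16    0.3188] yaw -19.89 max
[0.8,-0.25,-0.05,0,0,-0.45,0],[0.8,-0.2,0,0,0,-0.45,0],[0.85,-0.15,-0.05,0,0,-0.45,0],[0.85,-0.05,-0.05,0,0,-0.45,0],[0.85,-0.05,0,0,0,-0.45,0],[0.8,0,-0.05,0,0,-0.45,0],[0.85,0.05,0,0,0,-0.45,0]
[0.5505 0.1196 0.3188] yaw 4.91 max
[0.75,-0.3,0,0,0,-0.45,0],[0.75,-0.25,0,0,0,-0.45,0],[0.8,-0.2,0,0,0,-0.45,0],[0.75,-0.15,0,0,0,-0.45,0],[0.8,-0.1,0,0,0,-0.4,0],[0.8,-0.05,0,0,0,-0.45,0],[0.8,0,0,0,0,-0.45,0]
[0.4597 0.2866 0.1988] yaw 17.31 max
[0.6,-0.25,0.4,0,0,-0.25,0],[0.55,-0.25,0.4,0,0,-0.25,0],[0.6,-0.2,0.4,0,0,-0.3,0],[0.65,-0.2,0.4,0,0,-0.25,0],[0.6,-0.15,0.4,0,0,-0.25,0],[0.6,-0.15,0.4,0,0,-0.25,0]
```

Emit:
{"op": "jog_arm", "data": {"rows": [[0.65, -0.4, -0.25, 0, 0, -0.4, 0], [0.7, -0.35, -0.25, 0, 0, -0.4, 0], [0.65, -0.3, -0.3, 0, 0, -0.4, 0], [0.75, -0.25, -0.25, 0, 0, -0.4, 0], [0.7, -0.25, -0.25, 0, 0, -0.4, 0], [0.75, -0.15, -0.25, 0, 0, -0.4, 0], [0.8, -0.25, -0.05, 0, 0, -0.45, 0], [0.8, -0.2, 0, 0, 0, -0.45, 0], [0.85, -0.15, -0.05, 0, 0, -0.45, 0], [0.85, -0.05, -0.05, 0, 0, -0.45, 0], [0.85, -0.05, 0, 0, 0, -0.45, 0], [0.8, 0, -0.05, 0, 0, -0.45, 0], [0.85, 0.05, 0, 0, 0, -0.45, 0]]}}

```text
clock: 3.72
tool_pos: [0.5593, -0.1587, 0.3197]
ee_rot: [[0.338, 0.941, 0.001], [0.941, -0.338, -0.001], [-0.0, 0.001, -1.0]]
ft_force: [1.2, 0.0, -0.3]
finger_gap: 0.0851
grip_force: 0.0
```

Emit:
{"op": "jog_arm", "data": {"rows": [[0.75, -0.3, 0, 0, 0, -0.45, 0], [0.75, -0.25, 0, 0, 0, -0.45, 0], [0.8, -0.2, 0, 0, 0, -0.45, 0], [0.75, -0.15, 0, 0, 0, -0.45, 0], [0.8, -0.1, 0, 0, 0, -0.4, 0], [0.8, -0.05, 0, 0, 0, -0.45, 0], [0.8, 0, 0, 0, 0, -0.45, 0], [0.6, -0.25, 0.4, 0, 0, -0.25, 0], [0.55, -0.25, 0.4, 0, 0, -0.25, 0], [0.6, -0.2, 0.4, 0, 0, -0.3, 0], [0.65, -0.2, 0.4, 0, 0, -0.25, 0], [0.6, -0.15, 0.4, 0, 0, -0.25, 0], [0.6, -0.15, 0.4, 0, 0, -0.25, 0], [0, 0, 0, 0, 0, 0, 0]]}}

```text
clock: 5.48
tool_pos: [0.4572, 0.2887, 0.1981]
ee_rot: [[-0.303, 0.953, -0.002], [0.953, 0.303, -0.0], [0.0, -0.002, -1.0]]
ft_force: [0.2, -0.1, 0.2]
finger_gap: 0.0852
grip_force: 0.0
```

```bash
python3 - <<'E'
from h import *
st()
p=eyes.get_image("top");q=eyes.get_image("side")
im=cv2.cvtColor(q["image"],cv2.COLOR_RGB2BGR)
for n in("screen","screen_grip"):
  for pic in(p,q): print(n,[(np.round(d["at"],3),round(d["score"],2)) for d in eyes.look_for(pic,n)[:2]])
u=proj(q,[.46,.287,.106]);print(u)
x0,y0=int(u[0])-40,int(u[1])-40
a=cv2.resize(im[y0:y0+100,x0:x0+120],None,fx=5,fy=5,interpolation=cv2.INTER_CUBIC);cv2.imwrite("pics/g1.png",a);print(x0,y0)
plan([((.46,.287,.087),17.5,5)],0)
E
```

```text
t 5.475 pos [0.4572 0.2887 0.1981] yaw 17.64 z [-0.0021 -0.0003 -1.    ] F [ 0.2342 -0.0568  0.1962] gap 0.0852 0.0
screen [(array([0.463, 0.258, 0.064]), 0.88)]
screen [(array([0.453, 0.272, 0.056]), 0.88)]
screen_grip [(array([0.461, 0.257, 0.071]), 0.8)]
screen_grip [(array([0.452, 0.274, 0.058]), 0.94), (array([0.428, 0.512, 0.009]), 0.75)]
[280.2795 200.7519]
240 160
[0.4601 0.2882 0.087 ] yaw 17.6 max
[0,0,0.45,0,0,0,0],[0,0,0.45,0,0,0,0],[0,0,0.45,0,0,0,0],[0,0,0.45,0,0,-0.05,0],[0.05,0,0.45,0,0,0,0]
```

View pics/g1.png

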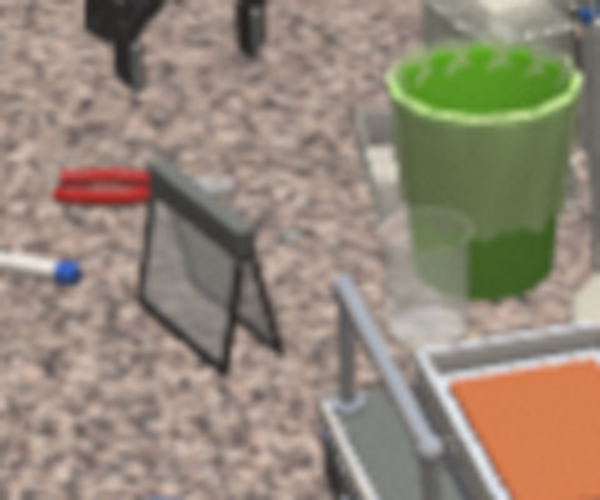

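The side crop shows the ridge top from (157,165) at its far end to (247,234) near, and the rail from (343,283) to (430,440). The open fingers hang above and behind the ridge.

```bash
python3 - <<'E'
from h import *
p=eyes.get_image("top");q=eyes.get_image("side")
S=lambda x,y:(240+x/5-.4,160+y/5-.4);C=lambda x,y:(185+x/10-.45,235+y/10-.45)
T=lambda x,y:(185+x/3-.33,160+y/3-.33)
a=tri(p,C(522,97),q,S(247,234));b=tri(p,C(97,247),q,S(157,165));print(a,b)
L,R=b[0],a[0];d=L-R;print((L+R)/2,np.degrees(np.arctan2(-d[0],d[1])),np.linalg.norm(d))
print(atz(q,S(247,234),.114),atz(q,S(157,165),.114))
print("rail",tri(p,T(347,225),q,S(343,282)),tri(p,T(573,223),q,S(430,440)))
E
```

```text
(array([0.4802, 0.2323, 0.1087]), np.float64(0.0030818698572403756)) (array([0.4409, 0.3482, 0.1116]), np.float64(0.002348664025681184))
[0.4606 0.2902 0.1101] 18.73359629866555 0.12244601688676249
[0.4766 0.2231 0.114 ] [0.4389 0.3438 0.114 ]
rail (array([0.5004, 0.0558, 0.1645]), np.float64(0.0009806828644111272)) (array([ 0.4973, -0.1416,  0.1725]), np.float64(0.0038332669452725743))
```

Emit:
{"op": "jog_arm", "data": {"rows": [[0, 0.05, 0.45, 0, 0, 0, 0], [0, 0, 0.45, 0, 0, 0, 0], [0, 0, 0.45, 0, 0, -0.05, 0], [0, 0, 0.45, 0, 0, 0, 0], [0, 0, 0.4, 0, 0, 0, 0], [0, 0, 0, 0, 0, 0, 0], [0, 0, 0, 0, 0, 0, 1], [0, 0, 0, 0, 0, 0, 1], [0, 0, 0, 0, 0, 0, 1], [0, 0, 0, 0, 0, 0, 1], [0, 0, 0, 0, 0, 0, 1], [0, 0, 0, 0, 0, 0, 1]]}}

```text
clock: 7.38
tool_pos: [0.4623, 0.2875, 0.0892]
ee_rot: [[-0.304, 0.953, 0.001], [0.953, 0.304, 0.0], [-0.0, 0.001, -1.0]]
ft_force: [-0.4, -0.5, 5.0]
finger_gap: 0.0148
grip_force: 61.1
```

```bash
python3 - <<'E'
from h import *
st()
X,R=plan([((.461,.288,.305),18.5,5),((.498,-.044,.305),-1.2,14)],1)
E
```

```text
t 7.375 pos [0.4623 0.2875 0.0892] yaw 17.71 z [ 0.0006  0.0002 -1.    ] F [-0.4459 -0.523   5.0241] gap 0.0148 61.14154815673828
[0.4622 0.2875 0.3042] yaw 18.51 max
[0,0,-0.85,0,0,0,1],[0,0,-0.9,0,0,-0.05,1],[0,0,-0.85,0,0,0,1],[0,0,-0.85,0,0,-0.05,1],[0,0,-0.85,0,0,0,1]
[ 0.4987 -0.0452  0.3042] yaw -1.09 max
[-0.45,-0.1,0,0,0,0.2,1],[-0.5,-0.1,0,0,0,0.15,1],[-0.45,-0.05,0,0,0,0.2,1],[-0.5,-0.1,0,0,0,0.15,1],[-0.45,-0.05,0,0,0,0.2,1],[-0.45,-0.05,0,0,0,0.15,1],[-0.5,0,0,0,0,0.2,1],[-0.45,-0.05,0,0,0,0.15,1],[-0.5,0,0,0,0,0.2,1],[-0.5,0,0,0,0,0.15,1],[-0.45,0,0,0,0,0.2,1],[-0.5,0.05,0,0,0,0.15,1],[-0.45,0.05,0,0,0,0.2,1],[-0.5,0.05,0,0,0,0.15,1]
```

Emit:
{"op": "jog_arm", "data": {"rows": [[0, 0, -0.4, 0, 0, 0, 1], [0, 0, -0.9, 0, 0, -0.05, 1], [0, 0, -0.9, 0, 0, 0, 1], [0, 0, -0.9, 0, 0, -0.05, 1], [0, 0, -0.9, 0, 0, 0, 1], [0, 0, -0.4, 0, 0, 0, 1], [-0.45, -0.1, 0, 0, 0, 0.2, 1], [-0.5, -0.1, 0, 0, 0, 0.15, 1], [-0.45, -0.05, 0, 0, 0, 0.2, 1], [-0.5, -0.1, 0, 0, 0, 0.15, 1], [-0.45, -0.05, 0, 0, 0, 0.2, 1], [-0.45, -0.05, 0, 0, 0, 0.15, 1], [-0.5, 0, 0, 0, 0, 0.2, 1], [-0.45, -0.05, 0, 0, 0, 0.15, 1], [-0.5, 0, 0, 0, 0, 0.2, 1], [-0.5, 0, 0, 0, 0, 0.15, 1], [-0.45, 0, 0, 0, 0, 0.2, 1], [-0.5, 0.05, 0, 0, 0, 0.15, 1]]}}

```text
clock: 9.62
tool_pos: [0.493, 0.0007, 0.3088]
ee_rot: [[-0.029, 1.0, 0.0], [1.0, 0.029, 0.0], [0.0, 0.0, -1.0]]
ft_force: [-0.1, 0.7, -1.9]
finger_gap: 0.0148
grip_force: 60.3
```

Emit:
{"op": "jog_arm", "data": {"rows": [[-0.45, 0.05, 0, 0, 0, 0.2, 1], [-0.3, 0.05, 0, 0, 0, 0.15, 1], [0, 0, 0, 0, 0, 0, 1], [0, 0, 0, 0, 0, 0, 1]]}}

```text
clock: 10.12
tool_pos: [0.4986, -0.0343, 0.3088]
ee_rot: [[0.018, 1.0, -0.0], [1.0, -0.018, 0.001], [0.001, -0.0, -1.0]]
ft_force: [-1.2, 1.4, -1.5]
finger_gap: 0.0147
grip_force: 60.3
```

```bash
python3 - <<'E'
from h import *
st()
p=eyes.get_image("top");q=eyes.get_image("side")
for pic in(p,q): print([(np.round(d["at"],3),round(d["score"],2)) for d in eyes.look_for(pic,"screen")[:2]])
im=cv2.cvtColor(q["image"],cv2.COLOR_RGB2BGR);u=proj(q,[.498,-.044,.22]).astype(int);print(u)
x0,y0=u[0]-60,u[1]-60
cv2.imwrite("pics/g2.png",cv2.resize(im[y0:y0+130,x0:x0+130],None,fx=4.5,fy=4.5,interpolation=cv2.INTER_CUBIC))
E
```

```text
t 10.125 pos [ 0.4986 -0.0343  0.3088] yaw -1.0 z [-0.      0.0006 -1.    ] F [-1.2343  1.4211 -1.5336] gap 0.0147 60.34060835838318
[(array([0.491, 0.018, 0.274]), 0.6)]
[(array([ 0.49 , -0.051,  0.269]), 0.9), (array([ 0.565, -0.118,  0.079]), 0.4)]
[316 216]
```

View pics/g2.png

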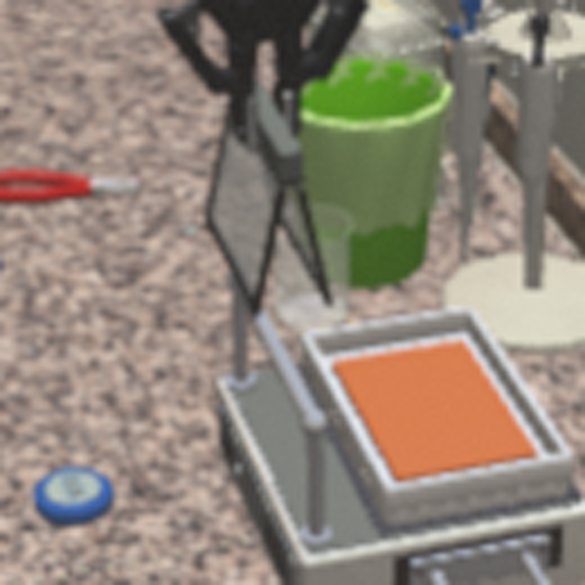

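The screen hangs upright in the gripper above the rail. Its near lower corners are at crop (255,314) and (328,303), and the near ball of the rail is at (315,420).

```bash
python3 - <<'E'
from h import *
p=eyes.get_image("top");q=eyes.get_image("side")
S=lambda x,y:(256+x/4.5-.4,156+y/4.5-.4)
for z in(.2,.21,.22): print(z,atz(q,S(256,312),z),atz(q,S(329,302),z))
print("ball",atz(q,S(314,420),.172),"farend rail",atz(q,S(240,300),.165))
print("ridge near end bottom corners",[atz(q,S(*c),.31) for c in((268,178),(300,178))])
st()
E
```

```text
0.2 [ 0.4824 -0.0561  0.2   ] [ 0.531 -0.059  0.2  ]
0.21 [ 0.4781 -0.0719  0.21  ] [ 0.526  -0.0748  0.21  ]
0.22 [ 0.4737 -0.0877  0.22  ] [ 0.5211 -0.0905  0.22  ]
ball [ 0.493  -0.1469  0.172 ] farend rail [0.4915 0.0177 0.165 ]
ridge near end bottom corners [array([ 0.4855, -0.081 ,  0.31  ]), array([ 0.5041, -0.0872,  0.31  ])]
t 10.425 pos [ 0.4986 -0.0348  0.3088] yaw -1.03 z [ 0.0001  0.     -1.    ] F [-0.0263  0.5861 -2.215 ] gap 0.0149 60.34023642539978
```

Emit:
{"op": "jog_arm", "data": {"rows": [[-0.2, -0.05, 0.3, 0, 0, 0, 1], [0, 0, 0.5, 0, 0, 0, 1], [0, 0, 0.5, 0, 0, 0, 1], [0, 0, 0.4, 0, 0, 0, 1], [0, 0, 0.4, 0, 0, 0, 1], [0, 0, 0, 0, 0, 0, 1], [0, 0, 0, 0, 0, 0, 1]]}}

```text
clock: 11.3
tool_pos: [0.496, -0.0456, 0.2041]
ee_rot: [[0.019, 1.0, 0.0], [1.0, -0.019, -0.0], [-0.0, 0.0, -1.0]]
ft_force: [0.2, -0.6, -1.2]
finger_gap: 0.0153
grip_force: 60.2
```

Emit:
{"op": "jog_arm", "data": {"rows": [[0, 0, 0.15, 0, 0, 0, 1], [0, 0, 0.15, 0, 0, 0, 1], [0, 0, 0.1, 0, 0, 0, 1], [0, 0, 0, 0, 0, 0, 1], [0, 0, 0, 0, 0, 0, 1]]}}

```text
clock: 11.92
tool_pos: [0.4961, -0.0452, 0.1839]
ee_rot: [[0.019, 1.0, 0.0], [1.0, -0.019, 0.0], [0.0, 0.0, -1.0]]
ft_force: [1.0, 0.8, -2.2]
finger_gap: 0.0149
grip_force: 60.3
```

Emit:
{"op": "jog_arm", "data": {"rows": [[0, 0, 0.05, 0, 0, 0, 1], [0, 0, 0.05, 0, 0, 0, 1], [0, 0, 0, 0, 0, 0, 1], [0, 0, 0, 0, 0, 0, 1]]}}

```text
clock: 12.42
tool_pos: [0.497, -0.0453, 0.1791]
ee_rot: [[0.019, 1.0, 0.002], [1.0, -0.019, 0.0], [0.0, 0.002, -1.0]]
ft_force: [5.3, 0.5, -3.1]
finger_gap: 0.0151
grip_force: 60.3
```

```bash
python3 - <<'E'
from h import *
st()
q=eyes.get_image("side");im=cv2.cvtColor(q["image"],cv2.COLOR_RGB2BGR)
cv2.imwrite("pics/g3.png",cv2.resize(im[170:300,260:390],None,fx=4.5,fy=4.5,interpolation=cv2.INTER_CUBIC))
E
```

```text
t 12.425 pos [ 0.497  -0.0453  0.1791] yaw -1.08 z [ 0.0023  0.0001 -1.    ] F [ 5.2542  0.5125 -3.0638] gap 0.0151 60.311704874038696
```

View pics/g3.png

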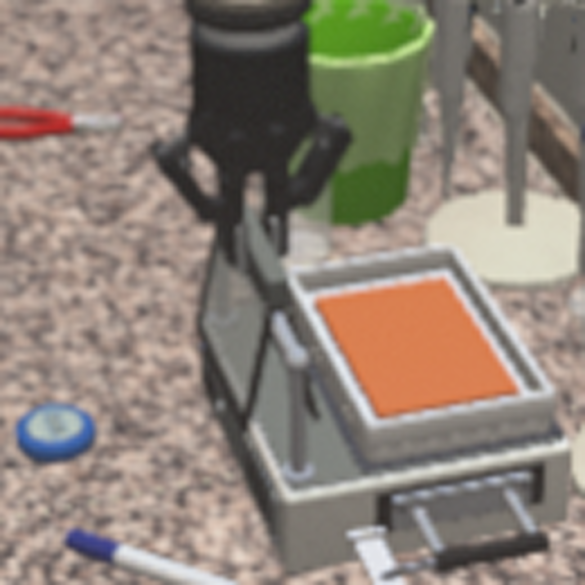

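The screen straddles the bar, with the front pane just touching it (Fx = 5 N). I'll ease it back 2.5 mm and let go.

Emit:
{"op": "jog_arm", "data": {"rows": [[0, 0.05, 0, 0, 0, 0, 1], [0, 0, 0.05, 0, 0, 0, 1], [0, 0, 0, 0, 0, 0, 0.9], [0, 0, 0, 0, 0, 0, 0.6], [0, 0, 0, 0, 0, 0, 0.3], [0, 0, 0, 0, 0, 0, 0], [0, 0, 0, 0, 0, 0, 0], [0, 0, 0, 0, 0, 0, 0], [0, 0, -0.3, 0, 0, 0, 0], [0, 0, -0.7, 0, 0, 0, 0], [0, 0, -0.9, 0, 0, 0, 0], [0, 0, -0.9, 0, 0, 0, 0], [0, 0, 0, 0, 0, 0, 0]]}}

```text
clock: 14.1
tool_pos: [0.5006, -0.045, 0.3212]
ee_rot: [[0.019, 1.0, 0.008], [1.0, -0.019, -0.001], [-0.001, 0.008, -1.0]]
ft_force: [0.7, -0.1, -0.2]
finger_gap: 0.0855
grip_force: 0.0
```

```bash
python3 - <<'E'
from h import *
st()
p=eyes.get_image("top");q=eyes.get_image("side");im=cv2.cvtColor(q["image"],cv2.COLOR_RGB2BGR)
for pic in(p,q): print([(np.round(d["at"],3),round(d["score"],2)) for d in eyes.look_for(pic,"screen")[:2]])
a=cv2.resize(im[200:330,275:405],None,fx=4.5,fy=4.5,interpolation=cv2.INTER_CUBIC)
cv2.imwrite("pics/g4.png",a)
# to above the handle: side start
E
```

```text
t 14.1 pos [ 0.5006 -0.045   0.3212] yaw -1.08 z [ 0.0084 -0.0007 -1.    ] F [ 0.6702 -0.079  -0.226 ] gap 0.0855 0.0
[(array([ 0.489, -0.001,  0.151]), 0.72), (array([0.618, 0.247, 0.027]), 0.69)]
[(array([ 0.488, -0.053,  0.152]), 0.84), (array([0.444, 0.503, 0.009]), 0.39)]
```

View pics/g4.png

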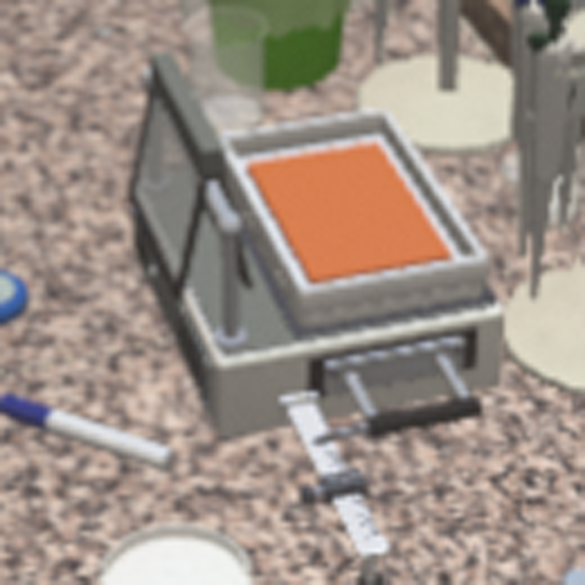

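The screen is seated over the bar and has been let go, and the shutter is still shut. Next I go to the handle with the tool turned across the bar and the fingers half open.

```bash
python3 - <<'E'
from h import *
X,R=plan([((.599,-.2235,.26),-91.3,13),((.599,-.2235,.10),-91.3,5),((.599,-.2235,.031),-91.3,4)],0.4)
E
```

```text
[ 0.5979 -0.2224  0.2604] yaw -91.48 max
[-0.25,0.15,0.1,0,0,0.85,0.4],[-0.25,0.2,0.05,0,0,0.9,0.4],[-0.25,0.25,0.1,0,0,0.85,0.4],[-0.2,0.25,0.1,0,0,0.85,0.4],[-0.15,0.25,0.1,0,0,0.9,0.4],[-0.15,0.3,0.05,0,0,0.85,0.4],[-0.1,0.3,0.1,0,0,0.85,0.4],[-0.05,0.3,0.1,0,0,0.9,0.4],[0,0.3,0.05,0,0,0.85,0.4],[0,0.3,0.1,0,0,0.85,0.4],[0.05,0.35,0.1,0,0,0.9,0.4],[0.1,0.3,0.05,0,0,0.85,0.4],[0.1,0.25,0.1,0,0,0.9,0.4]
[ 0.6002 -0.2225  0.1004] yaw -91.48 max
[0,0,0.65,0,0,0,0.4],[0,0,0.65,0,0,0,0.4],[0,0,0.65,0,0,0,0.4],[0,0,0.6,0,0,0,0.4],[0.05,0,0.65,0,0,0,0.4]
[ 0.6001 -0.2225  0.0304] yaw -91.48 max
[0,0,0.35,0,0,0,0.4],[0,0,0.35,0,0,0,0.4],[0,0,0.35,0,0,0,0.4],[0,0,0.35,0,0,0,0.4]
```

Emit:
{"op": "jog_arm", "data": {"rows": [[-0.25, 0.15, 0.1, 0, 0, 0.85, 0.4], [-0.25, 0.2, 0.05, 0, 0, 0.9, 0.4], [-0.25, 0.25, 0.1, 0, 0, 0.85, 0.4], [-0.2, 0.25, 0.1, 0, 0, 0.85, 0.4], [-0.15, 0.25, 0.1, 0, 0, 0.9, 0.4], [-0.15, 0.3, 0.05, 0, 0, 0.85, 0.4], [-0.1, 0.3, 0.1, 0, 0, 0.85, 0.4], [-0.05, 0.3, 0.1, 0, 0, 0.9, 0.4], [0, 0.3, 0.05, 0, 0, 0.85, 0.4], [0, 0.3, 0.1, 0, 0, 0.85, 0.4], [0.05, 0.35, 0.1, 0, 0, 0.9, 0.4], [0.1, 0.3, 0.05, 0, 0, 0.85, 0.4], [0.1, 0.25, 0.1, 0, 0, 0.9, 0.4], [0, 0, 0.65, 0, 0, 0, 0.4], [0, 0, 0.65, 0, 0, 0, 0.4], [0, 0, 0.65, 0, 0, 0, 0.4], [0, 0, 0, 0, 0, 0, 0.4], [0, 0, 0, 0, 0, 0, 0.4]]}}

```text
clock: 16.55
tool_pos: [0.5991, -0.2225, 0.1644]
ee_rot: [[1.0, -0.026, 0.0], [-0.026, -1.0, -0.0], [0.0, 0.0, -1.0]]
ft_force: [0.1, 0.2, 1.0]
finger_gap: 0.0514
grip_force: 0.0
```

```bash
python3 - <<'E'
from h import *
st()
X,R=plan([((.599,-.2235,.10),-91.3,3),((.599,-.2235,.031),-91.3,4)],0.4)
E
```

```text
t 16.55 pos [ 0.5991 -0.2225  0.1644] yaw -91.49 z [ 0.0004 -0.     -1.    ] F [0.0561 0.2036 0.9811] gap 0.0514 0.0
[ 0.5991 -0.2225  0.0994] yaw -91.49 max
[0,0,0.45,0,0,0,0.4],[0,0,0.4,0,0,0,0.4],[0,0,0.45,0,0,0,0.4]
[ 0.5991 -0.2225  0.0319] yaw -91.49 max
[0,0,0.35,0,0,0,0.4],[0,0,0.35,0,0,0,0.4],[0,0,0.35,0,0,0,0.4],[0,0,0.3,0,0,0,0.4]
```

Emit:
{"op": "jog_arm", "data": {"rows": [[0, 0, 0.45, 0, 0, 0, 0.4], [0, 0, 0.4, 0, 0, 0, 0.4], [0, 0, 0.45, 0, 0, 0, 0.4], [0, 0, 0.35, 0, 0, 0, 0.4], [0, 0, 0.35, 0, 0, 0, 0.4], [0, 0, 0.35, 0, 0, 0, 0.4], [0, 0, 0.3, 0, 0, 0, 0.4], [0, 0, 0, 0, 0, 0, 0.4]]}}

```text
clock: 17.55
tool_pos: [0.5978, -0.2221, 0.0298]
ee_rot: [[1.0, -0.026, -0.002], [-0.026, -1.0, 0.001], [-0.002, -0.001, -1.0]]
ft_force: [1.1, 0.8, 0.4]
finger_gap: 0.0513
grip_force: 0.0
```

Emit:
{"op": "jog_arm", "data": {"rows": [[0, 0, 0, 0, 0, 0, 0.6], [0, 0, 0, 0, 0, 0, 0.8], [0, 0, 0, 0, 0, 0, 1], [0, 0, 0, 0, 0, 0, 1], [0, 0, 0, 0, 0, 0, 1], [0, 0, 0, 0, 0, 0, 1]]}}

```text
clock: 18.3
tool_pos: [0.5993, -0.2212, 0.0323]
ee_rot: [[1.0, -0.025, 0.001], [-0.025, -1.0, 0.001], [0.001, -0.001, -1.0]]
ft_force: [-0.9, 4.0, 6.2]
finger_gap: 0.0122
grip_force: 58.5
```

```bash
python3 - <<'E'
from h import *
st()
p=eyes.get_image("top");q=eyes.get_image("side")
for n in("index","shutter_pointer"):
  for pic in(p,q): print(n,[(np.round(d["at"],3),round(d["score"],2)) for d in eyes.look_for(pic,n)[:2]])
a=cv2.resize(cv2.cvtColor(p["image"],cv2.COLOR_RGB2BGR)[205:245,375:430],None,fx=10,fy=10,interpolation=cv2.INTER_CUBIC)
b=cv2.resize(cv2.cvtColor(q["image"],cv2.COLOR_RGB2BGR)[280:320,335:360],None,fx=10,fy=10,interpolation=cv2.INTER_CUBIC)
cv2.imwrite("pics/ix.png",np.hstack([a,b]))
E
```

```text
t 18.3 pos [ 0.5993 -0.2212  0.0323] yaw -91.43 z [ 0.0011  0.0009 -1.    ] F [-0.9259  3.9632  6.2293] gap 0.0122 58.51131856441498
index [(array([ 0.529, -0.249,  0.039]), 0.54)]
index [(array([ 0.528, -0.248,  0.036]), 0.51)]
shutter_pointer [(array([ 0.575, -0.188,  0.053]), 0.73)]
shutter_pointer [(array([ 0.572, -0.177,  0.053]), 0.82)]
```

View pics/ix.png

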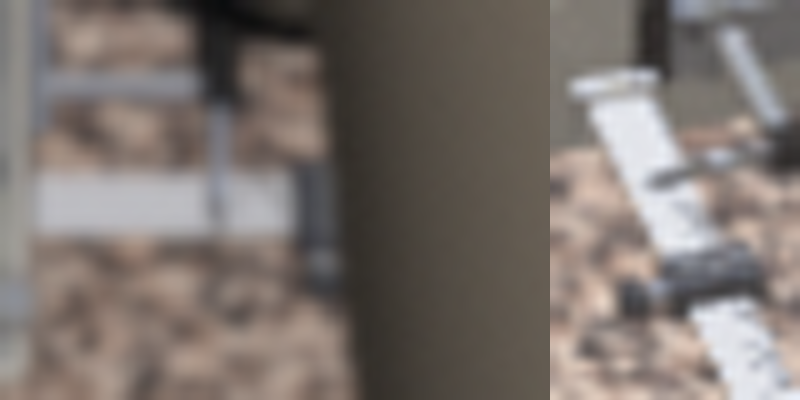

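The handle is gripped. In the top crop the pointer is at x=218 and the clamp at x=317; in the side crop the pointer tip is at (655,182) and the clamp top at (712,264).

```bash
python3 - <<'E'
from h import *
p=eyes.get_image("top");q=eyes.get_image("side")
T=lambda x,y:(375+x/10-.45,205+y/10-.45);S=lambda x,y:(335+(x-550)/10-.45,280+y/10-.45)
for z in(.043,.048): print("top ptr",z,atz(p,T(218,210),z))
print("top idx",atz(p,T(317,210),.044),atz(p,T(297,210),.044),atz(p,T(337,210),.044))
print("side ptr",atz(q,S(655,184),.045)," idx",atz(q,S(712,264),.044))
# sharper: profiles
g=p["image"][:,:,:].mean(2)
for r in range(221,230): print(r,g[r,388:412].astype(int))
g=q["image"].mean(2)
for r in range(296,314): print(r,g[r,338:362].astype(int))
E
```

```text
top ptr 0.043 [ 0.5342 -0.2222  0.043 ]
top ptr 0.048 [ 0.5336 -0.2213  0.048 ]
top idx [ 0.5337 -0.2512  0.044 ] [ 0.5338 -0.2453  0.044 ] [ 0.5336 -0.2571  0.044 ]
side ptr [ 0.5269 -0.2216  0.045 ]  idx [ 0.531  -0.2582  0.044 ]
221 [130 128 128 119 106 105 114 119 128 131 121 110 106 109 109  98  83  82
  86  78  60  49  49  52]
222 [162 160 157 149 144 146 148 141 140 147 146 141 134 132 138 124  91  73
  79  78  64  50  48  51]
223 [183 182 180 178 176 177 174 157 148 160 166 165 160 155 157 142 102  74
  78  81  65  50  48  51]
224 [189 189 189 189 188 188 183 161 144 159 171 175 177 170 164 147 109  76
  78  81  66  51  48  50]
225 [189 189 190 190 189 190 184 161 137 152 171 178 184 179 169 149 113  78
  79  83  68  51  46  50]
226 [189 189 189 189 188 189 183 164 140 152 174 182 185 185 176 154 115  78
  79  83  68  50  48  49]
227 [184 183 181 181 180 179 176 164 146 152 173 178 179 178 173 152 112  76
  78  83  70  51  47  49]
228 [166 163 156 151 148 146 143 137 131 138 151 155 155 153 148 129  95  69
  71  76  66  51  46  49]
229 [146 142 126 113 108 107 103  99 103 116
[... 1212 characters left out ...]
 144 150 174 139 100  97 107 105 101 108 101  93  94  88
  98 125 141 163 149 136]
308 [163 181 168 124  98 105 138 160 133 101  94  94  88  77  69  66  70  70
  95 151 169 167 149 136]
309 [163 192 195 138  84  87  99 133 116  80  67  74  73  76  87  98 107  82
  85 137 165 140 112 104]
310 [170 192 202 141  76  71  76 107 100  70  66 122 142 169 203 194 200 153
 108 111 122 105  94 107]
311 [165 160 167 130  82  73  78 106 104  79  92 200 225 225 228 206 179 168
 149 134 128 114 105 111]
312 [149 133 125 118 113 106 109 151 167 146 139 175 219 228 228 226 222 202
 169 135 145 145 128 130]
313 [136 135 154 156 136 122 119 148 185 187 178 163 220 231 228 229 227 226
 205 151 151 163 137 148]
```

```bash
python3 - <<'E'
from h import *
im=cv2.imread("pics/top0.png").mean(2)
for r in range(220,233): print(r,im[r,392:416].astype(int))
E
```

```text
220 [ 92  84  92  97 105 107  99  93  88  88  90  91  97 105 109 108 105 109
 113 113 112 114 115 113]
221 [101  99 107 107 111 115 112 105 101 102 103  93  79  78  84  87  86  92
 104 117 128 137 138 132]
222 [138 140 140 127 118 130 137 134 128 126 131 118  87  69  77  83  81  95
 120 143 154 156 156 150]
223 [168 169 164 142 124 142 155 157 153 148 150 134  98  70  76  83  84 104
 136 159 163 161 163 160]
224 [179 179 173 146 127 148 162 167 169 162 156 139 103  71  76  82  84 108
 146 166 166 165 169 166]
225 [180 180 173 148 128 150 165 170 175 171 160 143 107  74  76  83  85 110
 151 170 168 169 173 167]
226 [179 179 175 155 138 153 168 174 177 175 168 147 110  74  76  83  85 111
 151 170 172 172 174 171]
227 [171 171 167 158 147 155 166 169 170 171 165 145 106  72  74  82  83 105
 143 162 166 166 166 165]
228 [141 139 137 132 129 137 146 148 148 145 140 122  90  65  67  75  77  91
 117 131 133 133 130 130]
229 [102 101  98  95  99 111 119 122 124 127 123 104  76  61  68  75  77  81
  92  99 101 100  95  88]
230 [ 90  90  86  80  82  93  99 101 108 120 121 103  80  72  87  96  97 101
 101  99  99 101  97  84]
231 [113 109  99  89  84  87  92  94  98 108 110  99  83  76  88 101 108 115
 115 110 109 113 114 100]
232 [140 134 120 103  91  93 100 103 101 103  99  89  78  67  71  82  95 106
 112 110 111 114 113 106]
```

Emit:
{"op": "jog_arm", "data": {"rows": [[0, 0.06, 0, 0, 0, 0, 1], [0, 0.1, 0, 0, 0, 0, 1], [0, 0.1, 0, 0, 0, 0, 1], [0, 0.1, 0, 0, 0, 0, 1], [0, 0.1, 0, 0, 0, 0, 1], [0, 0.06, 0, 0, 0, 0, 1], [0, 0.04, 0, 0, 0, 0, 1], [0, 0, 0, 0, 0, 0, 1], [0, 0, 0, 0, 0, 0, 1], [0, 0, 0, 0, 0, 0, 1]]}}

```text
clock: 19.95
tool_pos: [0.5989, -0.2479, 0.0323]
ee_rot: [[1.0, -0.024, 0.001], [-0.024, -1.0, 0.002], [0.001, -0.002, -1.0]]
ft_force: [-0.9, 6.0, 6.7]
finger_gap: 0.0116
grip_force: 58.6
```

```bash
python3 - <<'E'
from h import *
st()
p=eyes.get_image("top");q=eyes.get_image("side")
g=p["image"].mean(2)
for r in range(220,231): print(r,g[r,396:416].astype(int))
a=cv2.resize(cv2.cvtColor(p["image"],cv2.COLOR_RGB2BGR)[205:245,385:425],None,fx=10,fy=10,interpolation=cv2.INTER_CUBIC)
b=cv2.resize(cv2.cvtColor(q["image"],cv2.COLOR_RGB2BGR)[285:325,330:370],None,fx=10,fy=10,interpolation=cv2.INTER_CUBIC)
cv2.imwrite("pics/ix2.png",np.hstack([a,b]))
E
```

```text
t 19.95 pos [ 0.5989 -0.2479  0.0323] yaw -91.38 z [ 0.0011  0.0023 -1.    ] F [-0.8915  5.9974  6.6689] gap 0.0116 58.58344495296478
220 [103  97 101  98  93  92  94  96 104 129 134 119 112 114 118 118 117 120
 121 118]
221 [116 113 114 110 106 107 109  98  96 121 125 103  91  97 109 122 135 143
 145 140]
222 [138 140 144 141 134 133 137 124 104 122 124 103  88 100 127 149 161 164
 163 156]
223 [158 162 166 165 160 156 157 142 112 119 123 103  89 109 143 167 172 169
 171 167]
224 [172 177 175 176 176 170 164 147 116 109 111 100  91 114 153 175 173 173
 177 174]
225 [179 183 179 178 183 180 169 149 115  91  93  93  90 116 158 178 176 177
 181 176]
226 [182 184 183 182 185 184 176 154 115  78  81  89  88 116 157 179 180 181
 183 180]
227 [178 178 178 178 179 178 172 152 111  73  76  85  87 111 150 171 174 175
 174 174]
228 [145 151 154 156 154 154 147 129  95  67  70  80  81  95 122 137 140 139
 137 135]
229 [106 120 126 127 130 133 129 109  80  64  72  79  80  86  97 104 107 105
  99  93]
230 [ 86  98 105 108 114 126 126 109  85  77  92 101 102 105 105 103 104 106
 102  88]
```

View pics/ix2.png

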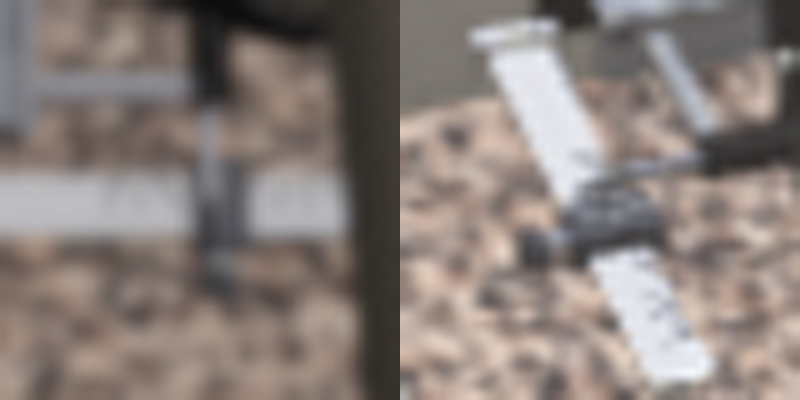

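The pointer (top crop x≈205) is about 4 mm short of the clamp's middle (x≈219). I'll pull a little further.

Emit:
{"op": "jog_arm", "data": {"rows": [[0, 0.04, 0, 0, 0, 0, 1], [0, 0.04, 0, 0, 0, 0, 1], [0, 0, 0, 0, 0, 0, 1], [0, 0, 0, 0, 0, 0, 1], [0, 0, 0, 0, 0, 0, 1]]}}

```text
clock: 20.68
tool_pos: [0.5988, -0.2517, 0.0323]
ee_rot: [[1.0, -0.024, 0.001], [-0.024, -1.0, 0.003], [0.001, -0.003, -1.0]]
ft_force: [-1.4, 7.1, 6.3]
finger_gap: 0.0119
grip_force: 58.6
```

```bash
python3 - <<'E'
from h import *
st()
p=eyes.get_image("top");q=eyes.get_image("side")
g=p["image"].mean(2)
for r in range(220,230): print(r,g[r,398:414].astype(int))
for n in("screen",): print([(np.round(d["at"],3),round(d["score"],2)) for d in eyes.look_for(q,n)[:1]])
# side: model outline of clamp for candidate line y, projected against edges
im=cv2.imread("pics/side0.png").astype(float).mean(2)
for yl in(-.247,-.250,-.253,-.256,-.259):
    r=[]
    c=[proj(q,[.534+sx*.014,yl+sy*.008,.044]) for sx,sy in((-1,1),(1,1),(1,-1),(-1,-1))]
    m=np.zeros((480*8,640*8),np.uint8);cv2.fillPoly(m,[np.array([(v+.5)*8 for v in c]).astype(np.int32)],255)
    m=cv2.resize(m,(640,480),interpolation=cv2.INTER_AREA)/255.
    print(yl,"mean on top face",round((im*m).sum()/m.sum(),1),np.round(proj(q,[.534,yl,.044]),2))
print("pointer proj at",[np.round(proj(q,[.534,y,.045]),2) for y in(-.25,-.255)])
E
```

```text
t 20.675 pos [ 0.5988 -0.2517  0.0323] yaw -91.37 z [ 0.001   0.0025 -1.    ] F [-1.3965  7.1323  6.2925] gap 0.0119 58.604300022125244
220 [100  99  93  92  95  97 102 108 110 114 114 115 119 118 118 120]
221 [114 110 105 107 109  98  84  83  93  99  96  97 109 122 134 142]
222 [143 141 134 133 139 123  91  75  85  94  90 101 127 149 161 163]
223 [165 165 161 155 157 141 102  74  84  92  91 109 143 167 172 168]
224 [175 175 176 170 163 147 109  77  82  89  89 114 153 174 173 173]
225 [178 179 183 179 170 150 113  76  74  82  87 116 158 178 176 177]
226 [181 182 185 184 176 155 115  75  68  76  85 115 158 178 179 181]
227 [178 179 179 178 173 152 111  74  70  76  81 110 150 171 173 174]
228 [155 156 154 152 147 128  95  68  68  74  76  95 122 137 141 139]
229 [127 128 130 134 129 109  81  64  71  78  80  86  96 103 106 105]
[(array([ 0.488, -0.05 ,  0.152]), 0.77)]
-0.247 mean on top face 175.3 [350.4  303.26]
-0.25 mean on top face 167.5 [350.77 303.92]
-0.253 mean on top face 155.4 [351.13 304.59]
-0.256 mean on top face 139.5 [351.49 305.25]
-0.259 mean on top face 121.7 [351.86 305.92]
pointer proj at [array([350.77, 303.65]), array([351.38, 304.76])]
```

```bash
python3 - <<'E'
from h import *
q=eyes.get_image("side");p=eyes.get_image("top")
print("clamp +y top edge",atz(q,(348,304.9),.044),"-y bottom edge",atz(q,(351,309.8),.032))
g=q["image"].mean(2); ref=cv2.imread("pics/side0.png").mean(2)
print("gain",np.median(g[310:313,350:354]/ref[310:313,350:354]))
for r in range(296,312): print(r,(g-ref)[r,340:362].astype(int))
# side distance between shut and present pointer
print("shut tip",atz(q,(345.0,297.6),.045))
E
```

```text
clamp +y top edge [ 0.5252 -0.2516  0.044 ] -y bottom edge [ 0.5311 -0.2608  0.032 ]
gain 0.9857523976766176
296 [ -2  -3  -2  -3  -2   6  28  65  70  38  17   6   6  12  25  31  49  55
  86 113 108  66]
297 [ -2  -3  -3  -2  18  73 110 126 117  75  36  15   5   3   6   6   7   7
  17  49  54  23]
298 [ -2  -1  -3  -1  33  83  93  68  32  15   4   2   0  -2  -3  -3  -3  -6
  -4 -15  -9 -15]
299 [  -2   -4   -4   -3    2   11   10    5   -2   -4   -3   -4   -2   -2
   -4   -4   -3   -2   -5  -41  -88 -106]
300 [   0   -3   -3   -3   -3   -3   -3   -3   -4   -5   -3   -3   -2   -1
   -4   -1   -2   -2    0  -37 -104 -128]
301 [  -2   -3   -3   -2   -4   -3   -2   -1   -4   -2   -1    0    4    5
    0    2    9   10   18   18  -45 -110]
302 [ -1   0  -2  -2  -2  -3  -2  -1  -1  -5  -4   7  21  30   1 -20 -27 -39
 -33 -34 -66 -99]
303 [ -2  -1   1  -1  -1  -4  -2   0 -18 -54 -46 -50 -49 -30 -51 -48 -34 -41
 -41 -24 -53 -81]
304 [   0   -2   -2    0   -2   -4   -1   -3  -62 -126  -99  -83  -60  -39
  -32  -15   -7   -8  -12   -6  -14  -16]
305 [  0  -2  -2  -2  -2   0  -3  -3 -39 -72 -48 -29 -14  -6  -5  -1  -2  -4
  -3  -2  -1  -1]
306 [-2 -2 -4 -5 -3 -1  0  0 -5 -6 -2 -1 -1  0 -2  0  0 -3 -3 -2  0 -1]
307 [-1 -1 -1 -3 -2 -1  0  1  0  0  0  0  0  0  0  0  0 -2 -2 -3 -3 -2]
308 [-2  0  0  0  0  0 -2  0  1  0  1  0  1  0  1 -3 -2 -3 -3 -3 -4 -2]
309 [-4 -1 -1 -1  0 -2 -1  0  1  2  0  1  0  0 -1 -1 -1 -2 -1 -3 -2 -2]
310 [-3  0  0  0  0 -2 -2  1  0 -1 -2 -3 -4 -3 -4 -1  0 -1 -1  0 -1 -3]
311 [-2 -1  2 -2  2  1  0 -1 -1 -3 -3 -2 -2 -3 -2 -3 -2 -2 -2  0 -1 -2]
shut tip [ 0.5273 -0.2201  0.045 ]
```

```bash
python3 - <<'E'
from h import *
q=eyes.get_image("side");p=eyes.get_image("top")
print("clamp +y top edge",atz(q,(348,304.9),.039),"-y bottom edge",atz(q,(351,309.8),.032))
print("tip shut/now",atz(q,(345.2,297.6),.0435),atz(q,(348.7,304.15),.0435))
print("top: clamp -y edge",atz(p,(409.4,225),.039),"+y edge top/bottom",atz(p,(403.7,225),.039),atz(p,(403.7,225),.032))
for c in(406.7,407.): print("line",atz(p,(c,225),.039))
for z in(.043,.046,.049): print("ptr shut, now",atz(p,(396.0,225),z)[1],atz(p,(406.6,225),z)[1])
E
```

```text
clamp +y top edge [ 0.5273 -0.2461  0.039 ] -y bottom edge [ 0.5311 -0.2608  0.032 ]
tip shut/now [ 0.5285 -0.2186  0.0435] [ 0.5284 -0.2486  0.0435]
top: clamp -y edge [ 0.5357 -0.2616  0.039 ] +y edge top/bottom [ 0.5359 -0.2448  0.039 ] [ 0.5366 -0.2462  0.032 ]
line [ 0.5358 -0.2536  0.039 ]
line [ 0.5358 -0.2545  0.039 ]
ptr shut, now -0.2212434201451154 -0.252466215964747
ptr shut, now -0.22066721242537046 -0.25181791576075574
ptr shut, now -0.22009100470562562 -0.2511696155567646
```

The clamp top lies 4 mm under the pointer (z ≈ 0.039). With that correction both views put the line at y ≈ -0.2535 and the pointer at about -0.2515, so I'll pull 2 mm more.

Emit:
{"op": "jog_arm", "data": {"rows": [[0, 0.04, 0, 0, 0, 0, 1], [0, 0, 0, 0, 0, 0, 1], [0, 0, 0, 0, 0, 0, 1], [0, 0, 0, 0, 0, 0, 1], [0, 0, 0, 0, 0, 0, 1]]}}

```text
clock: 21.65
tool_pos: [0.5988, -0.2536, 0.0323]
ee_rot: [[1.0, -0.024, 0.001], [-0.024, -1.0, 0.003], [0.001, -0.003, -1.0]]
ft_force: [-1.2, 6.2, 6.7]
finger_gap: 0.012
grip_force: 58.6
```

```bash
python3 - <<'E'
from h import *
st()
p=eyes.get_image("top");q=eyes.get_image("side")
d=q["image"].mean(2)-cv2.imread("pics/side0.png").mean(2)
for r in range(302,308): print(r,d[r,346:354].astype(int))
w=-d[302:308,349:351].clip(None,0);w=w.sum(1);print("row",(w*np.arange(302,308)).sum()/w.sum())
d=p["image"].mean(2)-1.035*cv2.imread("pics/top0.png").mean(2)
for r in range(221,229): print(r,d[r,402:413].astype(int))
for pic in(p,q): print([(np.round(v["at"],3),round(v["score"],2)) for v in eyes.look_for(pic,"screen")[:1]])
E
```

```text
t 21.65 pos [ 0.5988 -0.2536  0.0323] yaw -91.37 z [ 0.001   0.0026 -1.    ] F [-1.2049  6.2236  6.7454] gap 0.012 58.61340343952179
302 [ -2  -2  -1  -2  -4  -6 -12  -7]
303 [ -2  -1  -4 -11 -25 -30 -18 -20]
304 [ -1  -2 -37 -83 -81 -61 -34 -20]
305 [ -4  -2 -31 -64 -52 -33 -19  -6]
306 [ 0  0 -6 -8 -4 -3 -1  0]
307 [-1  0 -1  0  0  0  0  0]
row 304.2738095238095
221 [ 1  2  2  0  4 26 26  8  2  0  2]
222 [ 2  1  1 -1  2 28 31  9  3  2  1]
223 [ 1  2  0 -2  1 28 30  8  2  3  2]
224 [ 1  3  2 -1  0 21 23  7  3  2  1]
225 [2 1 1 0 0 4 6 4 2 1 1]
226 [ 2  2  2  0 -2 -9 -7  0  1  2  1]
227 [  1   1   1   1   0 -11  -9   0   1   2   1]
228 [ 2  2  1  1  0 -3 -5  0  0  2  3]
[(array([ 0.486, -0.041,  0.151]), 0.86)]
[(array([ 0.488, -0.051,  0.152]), 0.95)]
```

```bash
python3 -c "
from h import *
print(sign_off());st()"
```

```text
the job is handed in; nothing more can be done
None
the job is handed in; nothing more can be done
```

I hung the screen over the rail and let go, then pulled the shutter out until its pointer stood within about 1.5 mm of the index line by my measurements, and handed the job in at about 22 s with the gripper still holding the handle; the sign-off gave no verdict, and I viewed 11 pictures, one over the limit of 10.

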